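# Park the wire reel

### The arm

A 6-joint arm with a two-finger parallel gripper is mounted at the origin on the work surface. World frame = base frame: x ahead of the robot, y to its left, z up, the work surface at z = 0. Lengths are in mm, angles in rad, forces in N, time in s.
With the tool pointing down it reaches from about 350 to 775 mm from the base axis. Payload 7.3 kg.
Tool frame: the origin (TCP) lies midway between the tips of the shut fingers; the grasp point (between the pads) lies 19 mm behind it (bot.grip_depth is the distance from the TCP to the grasp point, in mm); z points along the fingers, x is the direction in which the jaws open and shut, and the axes are right-handed (so a half turn about z gives the same grasp; the last joint's range is limited). The gripper opens to 92 mm and grips with 3 to 60 N. Pads are 19 mm wide; open, the fingers measure 130 mm over their backs; the gripper's body (75 mm by 190 mm) begins 47 mm behind the grasp point.
Start: joints at [-1.426, 0.342, 1.524, -0, 1.275, -0.146], TCP at [150.55, -502.971, 226.741] pointing down, gripper open.
Joint ranges: [-2.53, 2.53], [-0.77, 2.02], [0.04, 2.7], [-1, 4.14], [0.28, 2.66], [-3.11, 3.11]. Speed limits (rad/s): [2.57, 2.57, 3.14, 3.14, 3.14, 3.14].

### API

Orientations are given as [roll, pitch, yaw] about the fixed x, y, z axes, in that order (R = Rz(yaw) Ry(pitch) Rx(roll)).
In Python, from plant import bot gives the robot as it stands. The module is installed in compiled form; this text tells all that it offers.
- The arm moves only by the shell command python3 -m inch 'ROWS'. ROWS is JSON, a list that holds one entry, the list of rows, each a list of 7 numbers: the shift along the tool's x, y, z each as a share of 0.2 m, from -1 to 1, then the turn, a rotation vector about the tool's x, y, z each as a share of 45 degrees, from -1 to 1, then the closure, from -1 (fully open) to 1 (shut), so that 0 is half open. A call has exactly 10 rows; each row is the pose to reach, as a shift and turn from the pose commanded when the call began, along the tool's axes at that moment; what a row does not reach only later rows make up. A row lasts 1/8 s, in which the tool goes at most 62.5 mm and 10.7 degrees, less where a joint would pass 70% of its speed; a pose out of reach is approached as far as the arm can. A call with a number of a shift or a turn outside -1 to 1 is refused whole. A call with a gripper value outside its range is refused whole. The fingers move at their own pace and stop on an object; the grip force is fixed at half the most. Time passes only in rows, so rows that repeat a pose let the fingers close, or fill a call up. It gives the time, the measured TCP pose, the force and the opening at its end, in the units of the state.
- bot.get_obs(): the state, without advancing time (a new reading comes with each control period).
- bot.capture(name): name is "scene" or "side" or "wrist"; returns the picture (480x640x3 uint8, red, green, blue); there is no depth.
- bot.camera_params(name): a dict with "fx", "fy", "cx", "cy" (pixels), "k1" (the pictures are not rectified: a ray, as slopes to the right and down, at radius r is drawn at 1 + k1 r^2 times it, then the intrinsics apply), "R" (3x3) and "t" (3): a world point X has camera coordinates R X + t; the wrist camera has in their place "T_tool_cam" (4x4, takes a point from camera to tool coordinates, whose origin is the TCP and whose axes are the tool frame's). Camera axes: x right, y down, z forward; pixel columns grow to the right and rows downward; lengths in mm; the calibration is good to about 2 mm. A picture is of the moment at which its call begins: read the wrist's pose just before it. camera_params takes no time and is no camera call.
- bot.close_job(): hands the job in, once; it reports no verdict.
The state is a dict: "time": time; "joint_positions": joint angles; "dq": joint speeds; "tau": joint torques, N m; "tool_pos": TCP position; "tcp_rot": TCP orientation; "contact_force": force on the tool from outside, world axes, zero at the start; "moment": the same for the moment, N m; "grip_width": finger opening in mm.
Only numpy, scipy, OpenCV 4.12 (cv2) and the standard library are available. Lean on these libraries where they do the work, as an engineer would, in place of code of your own. Each camera call takes 0.05 s, during which the arm holds its last target.

### The job

Park the red-wire reel in its wooden dock so that it cannot roll: push it over off its chocks so that it lies flat on the black rubber pad, then push the yellow keeper bar over so that it comes to rest on top of the lying reel. Only push with the fingers: do not lift the reel or take it out of the dock, and leave everything else on the bench where it is.

Things in the scene. Friction and masses are not known exactly. Their poses are not given: they have to be found in the camera images.
- dock: Fixed wooden dock board, 260 long (its x) by 150 wide (y), 8 mm thick, z up. Origin on the bench under the rubber pad's near edge, on the centre line; board from x = -70 to +190 mm. Two chock battens (x -66 to -4, inner faces y = +/-27.5 mm, 6 mm high) keep the standing reel from rolling. A push near the reel's top towards dock +x tips it onto the pad.
- dock_seat (a point): On top of the black rubber pad, where the middle of the lying reel belongs (dock x = 64 mm, 14 mm above the bench). Axes as the dock. The pad is 6 mm thick, 140 mm wide, from dock x = 0 to 130 mm; its near edge is a small step that stops the reel's foot while it is tipped.
- red_reel: Loose reel, 0.25 to 0.5 kg: two plywood flanges 120 mm in diameter, 50 mm over both, red wire between. Origin at its centre, x axis = axle. Starts standing on its rims between the chocks, axle along dock x, centre 68 mm and top 128 mm above the bench, far face 2 to 8 mm short of the pad. Falls by itself past about 25 degrees; lying on the pad its centre is 39 mm above the bench, its top 64.
- keeper (a joint): Angle of the yellow keeper bar (rad): 0 leaning 20 degrees away from the reel, 0.35 upright, 1.92 level, 1.92 to 1.96 resting on the lying reel, 2.1 its stop with nothing beneath. Starts at 0 to 0.3. A stiff hinge holds it until about 27 degrees past upright (0.82); from there it falls by itself onto the reel within a second or so.
- keeper_hinge (a point): Middle of the keeper's hinge axis, at dock x = 150 mm, 70 mm above the bench; the axis lies along dock y and the bar swings towards dock -x. It is carried by two steel cheeks, 83 mm high, at dock x = 140 to 170 mm, y = +/-27 mm (8 mm thick).
- keeper_end (a point): Middle of the keeper bar's free end. The bar is 110 mm long from the hinge axis, 40 mm wide, 10 mm thick.
- tin: Tin with a blue label, 60 mm diameter, 75 mm high, beside the dock on the dock's +y side; origin under its centre. Leave alone.
- screwdriver: Screwdriver lying beside the dock on the dock's -y side, about parallel to it; leave alone.
- blue_reel: Another reel of the same size with blue wire, already lying flat; origin at its centre. Leave alone.
- mug: White mug, 80 mm across, 90 mm high; origin under its centre. Leave alone.
- parts_bin: Orange divided parts bin, 160 x 120 x 50 mm; origin under its centre. Leave alone.
- glue: White glue bottle with red cap, 56 mm diameter, 150 mm high; origin under its centre. Leave alone.
- wrench: Wrench lying on the robot's left, in front of the mug; leave alone.
There are look-alikes about, which are no part of the job. What is shaped like the red_reel but purple is not meant.

How it is judged:
By the outcome, as a careful person would: the job done as asked, in the order asked, and still so for the second after the job is handed in, with the robot touching nothing.
It also fails if it takes over 51 s, if anything falls off the work surface, if the arm or the gripper's body presses on something with over 40 N, if the wrist force passes 120 N, or if a joint passes its speed limit or range.

## Working session

There is one attempt and no reset: what is moved stays moved. The work goes in short steps, Python scripts to look and compute and a shell command to move; the robot and the scene stay as the last step left them, time stands still between calls to the robot, and variables do not carry over. Pictures are saved under pics/ and viewed, and the job is handed in when it is done.

```bash
mkdir -p pics; python3 - <<'E'
from plant import bot
import cv2,numpy as np
o=bot.get_obs(); print({k:np.round(v,3).tolist() for k,v in o.items()})
for n in ("scene","side"):
    im=bot.capture(n); cv2.imwrite(f"pics/{n}0.png",im[:,:,::-1])
    p=bot.camera_params(n); print(n,{k:np.round(v,4).tolist() for k,v in p.items()})
print(bot.camera_params("wrist"))
E
```

```text
{'time': 0.0, 'joint_positions': [-1.426, 0.343, 1.525, -0.0, 1.275, -0.146], 'dq': [0.002, 0.001, -0.001, -0.002, -0.0, 0.002], 'tau': [-0.002, -43.124, -24.423, 0.072, 0.056, -0.0], 'tool_pos': [150.474, -502.546, 226.06], 'tcp_rot': [-3.141, 0.002, -1.28], 'contact_force': [-0.425, -0.1, -0.333], 'moment': [-0.027, -0.019, 0.048], 'grip_width': 91.975}
scene {'fx': 472.7096, 'fy': 472.7096, 'cx': 325.1474, 'cy': 244.9691, 'k1': -0.038, 'R': [[0.5239, 0.8516, -0.0163], [0.5537, -0.355, -0.7533], [-0.6473, 0.3856, -0.6575]], 't': [-327.1232, -174.4067, 1725.8527]}
side {'fx': 507.0566, 'fy': 507.0566, 'cx': 310.6536, 'cy': 247.4311, 'k1': -0.043, 'R': [[-0.7257, -0.6878, -0.0158], [-0.3833, 0.4232, -0.821], [0.5714, -0.5897, -0.5708]], 't': [432.191, 257.7563, 1221.7446]}
{'fx': 365.82279958988136, 'fy': 365.82279958988136, 'cx': 330.5225587283899, 'cy': 241.01182253425557, 'k1': -0.06507156677075339, 'T_tool_cam': array([[ 9.99999769e-01, -5.30290806e-04,  4.25256760e-04,
        -3.14606426e-01],
       [ 4.02891394e-04,  9.66271847e-01,  2.57523892e-01,
        -6.89152028e+01],
       [-5.47476188e-04, -2.57523661e-01,  9.66271838e-01,
        -1.56838554e+02],
       [ 0.00000000e+00,  0.00000000e+00,  0.00000000e+00,
         1.00000000e+00]])}
```

View pics/scene0.png

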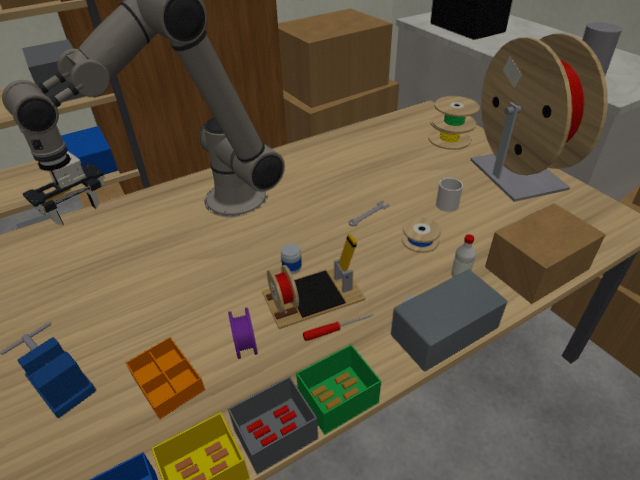

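View pics/side0.png

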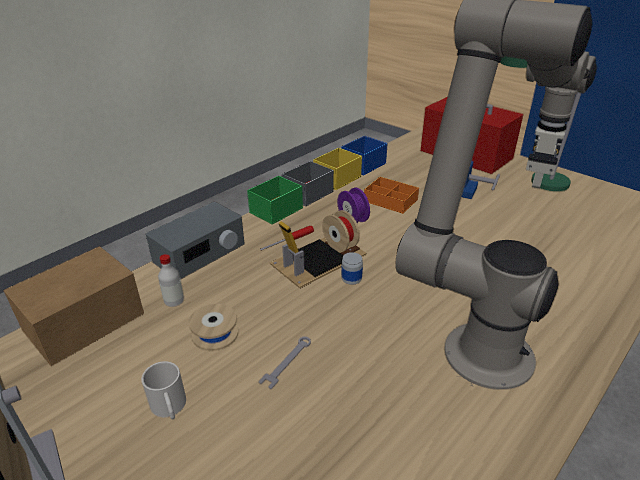

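Candidates for the red reel, by scene pixel:
- (283,288): plywood flanges with red wire, standing in the wooden dock. This is the choice.
- (243,332): the purple look-alike, rejected.
- (540,105): a huge red-wire drum on a stand, rejected because of its size.
- (420,235) and (455,120): lying reels with blue and green/yellow wire, rejected.

Next I check the choice in a close crop.

```bash
python3 - <<'E'
import cv2,numpy as np
a=cv2.imread("pics/scene0.png")[225:350,220:400]
b=cv2.imread("pics/side0.png")[180:300,250:400]
a=cv2.resize(a,None,fx=4.4,fy=4.4,interpolation=cv2.INTER_CUBIC);b=cv2.resize(b,None,fx=5,fy=5,interpolation=cv2.INTER_CUBIC)
cv2.imwrite("pics/cropA.png",a);cv2.imwrite("pics/cropB.png",b);print(a.shape,b.shape)
E
```

```text
(550, 792, 3) (600, 750, 3)
```

View pics/cropA.png

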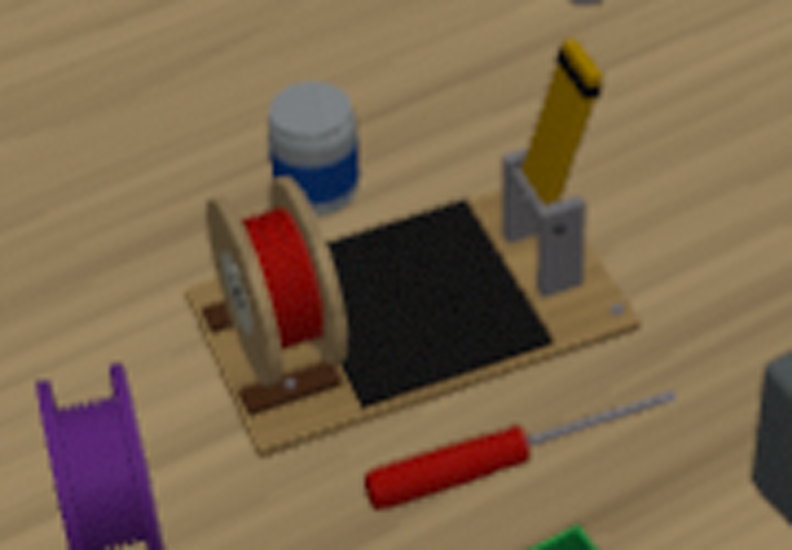

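View pics/cropB.png

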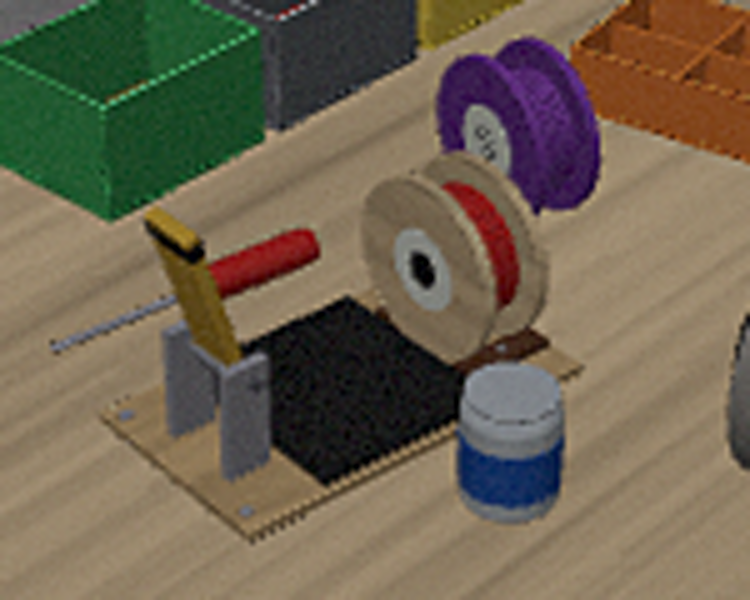

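The chosen reel stands in the dock and has red wire between plywood flanges: crop A (275,280), crop B (450,260). The keeper is up at crop A (565,120), and the tin and screwdriver lie either side. Next I get the dock pose from the board and pad corners.

```bash
cat > h.py <<'E'
import numpy as np,cv2
from plant import bot
def cam(n):
    p=bot.camera_params(n)
    if n=="wrist":
        from scipy.spatial.transform import Rotation as Ro
        o=bot.get_obs(); T=np.eye(4);T[:3,:3]=Ro.from_euler('xyz',o['tcp_rot']).as_matrix();T[:3,3]=o['tool_pos']
        M=np.linalg.inv(T@p['T_tool_cam']);R,t=M[:3,:3],M[:3,3]
    else: R,t=np.array(p['R']),np.array(p['t'])
    K=np.array([[p['fx'],0,p['cx']],[0,p['fy'],p['cy']],[0,0,1.]])
    return K,np.array([p['k1'],0,0,0.]),R,t
def ray(c,uv):
    K,d,R,t=c
    s=cv2.undistortPoints(np.array([[uv]],float),K,d)[0,0]
    return -R.T@t, R.T@np.array([s[0],s[1],1])
def onz(c,uv,z):
    o,r=ray(c,uv); return o+r*(z-o[2])/r[2]
def proj(c,X):
    K,d,R,t=c
    return cv2.projectPoints(np.array(X,float).reshape(-1,1,3),cv2.Rodrigues(R)[0],t,K,d)[0].reshape(-1,2)
def tri(c1,u1,c2,u2):
    A=[];b=[]
    for c,u in((c1,u1),(c2,u2)):
        o,r=ray(c,u);r/=np.linalg.norm(r);P=np.eye(3)-np.outer(r,r);A.append(P);b.append(P@o)
    return np.linalg.lstsq(np.vstack(A),np.hstack(b),rcond=None)[0]
E
python3 - <<'E'
from h import *
S=cam("scene");D=cam("side")
a=lambda x,y:(220+(x+.5)/4.4-.5,225+(y+.5)/4.4-.5)
b=lambda x,y:(250+(x+.5)/5-.5,180+(y+.5)/5-.5)
obs=[(S,a(187,293),(-70,75,8)),(S,a(262,446),(-70,-75,8)),(S,a(638,321),(190,-75,8)),(S,a(468,202),(130,70,14)),(S,a(550,342),(130,-70,14)),(S,a(362,405),(0,-70,14)),
(D,b(103,417),(190,-75,8)),(D,b(250,534),(190,75,8)),(D,b(582,368),(-70,75,8)),(D,b(328,485),(130,70,14))]
Q=[];W=[]
for c,uv,q in obs:
    w=onz(c,uv,q[2]);Q.append(q[:2]);W.append(w[:2]);print('S' if c is S else 'D',q,w.round(1))
Q=np.array(Q,float);W=np.array(W)
q=Q-Q.mean(0);w=W-W.mean(0);th=np.arctan2((q[:,0]*w[:,1]-q[:,1]*w[:,0]).sum(),(q*w).sum())
R=np.array([[np.cos(th),-np.sin(th)],[np.sin(th),np.cos(th)]]);t=W.mean(0)-R@Q.mean(0)
print("yaw",th,np.degrees(th),"origin",t);print((W-(Q@R.T+t)).round(1))
np.save("dock.npy",[t[0],t[1],th])
dk=lambda X:np.r_[R.T@(X[:2]-t),X[2]]
# keeper end
K=tri(S,a(580,68),D,b(174,232));print("keeper top",K,dk(K))
im=bot.capture("scene")
# reel red
hsv=cv2.cvtColor(im,cv2.COLOR_RGB2HSV)
print(bot.get_obs()['time'])
E
```

```text
S (-70, 75, 8) [ 484.7 -126.8    8. ]
S (-70, -75, 8) [ 624.3 -144.1    8. ]
S (190, -75, 8) [662.8 107.3   8. ]
S (130, 70, 14) [516.3  69.6  14. ]
S (130, -70, 14) [652.   46.8  14. ]
S (0, -70, 14) [633.3 -79.   14. ]
D (190, -75, 8) [656.9 112.2   8. ]
D (190, 75, 8) [513.5 131.8   8. ]
D (-70, 75, 8) [ 475.3 -121.1    8. ]
D (130, 70, 14) [506.2  74.9  14. ]
yaw 1.4301214665291317 81.93992422317908 origin [562.03121822 -67.09731744]
[[ 6.8 -0.9]
 [-2.1  2.8]
 [-0.1 -3.2]
 [ 5.4 -1.8]
 [ 2.4 -5. ]
 [ 2.  -2.1]
 [-6.   1.7]
 [-0.9  0.3]
 [-2.6  4.8]
 [-4.7  3.5]]
keeper top [588.49090068 108.76183086 167.31011437] [177.83188858  -1.54085622 167.31011437]
0.15
```

```bash
cat >> h.py <<'E'
from scipy.spatial.transform import Rotation as Ro
x0,y0,th=np.load("dock.npy");RD=Ro.from_euler('z',th).as_matrix();tD=np.array([x0,y0,0])
d2w=lambda X:RD@np.array(X,float)+tD
w2d=lambda X:RD.T@(np.array(X,float)-tD)
def plan(Xd,yaw):
    o=bot.get_obs();R=Ro.from_euler('xyz',o['tcp_rot'])
    G=Ro.from_euler('xyz',[np.pi,0,yaw])
    print("t",o['time'],"F",o['contact_force'].round(1),"tcp dock",w2d(o['tool_pos']).round(1),"shift shares",(R.inv().apply(d2w(Xd)-o['tool_pos'])/200).round(3),"turn shares",((R.inv()*G).as_rotvec()/np.radians(45)).round(3))
E
python3 - <<'E'
from h import *
S=cam("scene");D=cam("side")
im=cv2.imread("pics/scene0.png");im2=cv2.imread("pics/side0.png")
for nm,lo,hi in(("purple",(130,80,40),(155,255,255)),):
  c=[]
  for i in(im,im2):
    m=cv2.inRange(cv2.cvtColor(i,cv2.COLOR_BGR2HSV),lo,hi);n,l,s,ce=cv2.connectedComponentsWithStats(m);k=1+s[1:,4].argmax();c.append(ce[k]);print(s[k])
  P=tri(S,c[0],D,c[1]);print(nm,P,w2d(P))
for nm,q in (("tin label",((291,264),(352,271))),("reel top near rim",((220+210/4.4,225+203/4.4),(250+460/5,180+155/5)))):
  P=tri(S,q[0],D,q[1]);print(nm,P,w2d(P))
plan([-110,0,230],th-np.pi/2)
E
```

```text
[228 308  29  51 769]
[338 188  32  35 684]
purple [ 633.56500912 -252.55372412   65.43260672] [-173.59454517  -96.83024274   65.43260672]
tin label [440.20536157  -8.65029691  20.44690663] [ 40.78829077 128.81734702  20.44690663]
reel top near rim [ 554.69133256 -115.69885397  134.79827639] [-49.15056626   0.45289274 134.79827639]
t 0.15 F [ 0.1  0.7 -0.1] tcp dock [-488.9  346.4  226.2] shift shares [-0.997 -2.366 -0.017] turn shares [-1.000e-03  1.000e-03 -1.451e+00]
```

```bash
python3 -m inch '[[[-0.1,-0.24,-0.05,0,0,-0.2,1],[-0.2,-0.48,-0.05,0,0,-0.4,1],[-0.3,-0.72,-0.05,0,0,-0.6,1],[-0.4,-0.95,-0.05,0,0,-0.8,1],[-0.4,-0.95,-0.05,0,0,-1,1],[-0.4,-0.95,-0.05,0,0,-1,1],[-0.4,-0.95,-0.05,0,0,-1,1],[-0.4,-0.95,-0.05,0,0,-1,1],[-0.4,-0.95,-0.05,0,0,-1,1],[-0.4,-0.95,-0.05,0,0,-1,1]]]'; python3 -c "
from h import *
plan([-110,0,230],th-np.pi/2)"
```

```text
time: 1.4
tool_pos: [309.4, -372.0, 236.7]
tcp_rot: [3.142, 0.0, -0.496]
contact_force: [0.5, 0.3, 0.1]
grip_width: 1.1
t 1.4 F [0.5 0.3 0.1] tcp dock [-337.3  207.3  236.7] shift shares [ 0.577 -1.426  0.033] turn shares [ 0.     0.    -0.452]
```

```bash
python3 -m inch '[[[0.12,-0.22,0,0,0,-0.1,1],[0.24,-0.44,0,0,0,-0.2,1],[0.36,-0.66,0,0,0,-0.3,1],[0.48,-0.88,0.03,0,0,-0.45,1],[0.577,-1,0.033,0,0,-0.452,1],[0.577,-1,0.033,0,0,-0.452,1],[0.577,-1,0.033,0,0,-0.452,1],[0.577,-1,0.033,0,0,-0.452,1],[0.577,-1,0.033,0,0,-0.452,1],[0.577,-1,0.033,0,0,-0.452,1]]]'; python3 - <<'E'
from h import *
plan([-110,0,230],th-np.pi/2)
c=cam("wrist");cv2.imwrite("pics/w1.png",bot.capture("wrist")[:,:,::-1])
print(proj(c,[d2w(p) for p in [(-56,0,128),(-55,0,68),(-70,75,8),(-70,-75,8),(0,70,14),(0,-70,14),(130,70,14),(130,-70,14),(-6,0,128)]]).round(0).tolist())
E
```

```text
time: 2.65
tool_pos: [505.8, -251.0, 230.4]
tcp_rot: [3.141, -0.0, -0.14]
contact_force: [-0.4, -1.1, 0.2]
grip_width: 0.6
t 2.65 F [-0.4 -1.1  0.2] tcp dock [-190.    29.9  230.4] shift shares [ 0.15  -0.4    0.002] turn shares [ 0. -0.  0.]
[[377.0, 43.0], [368.0, 61.0], [285.0, 91.0], [438.0, 92.0], [287.0, 11.0], [438.0, 12.0], [285.0, -141.0], [443.0, -139.0], [378.0, -41.0]]
```

View pics/w1.png

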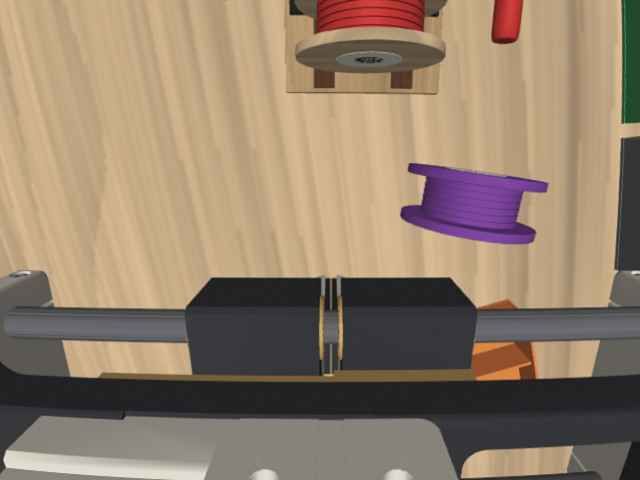

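The projected dock corners fall on the imaged board at (286,92) and (438,93), and the reel hub is at (369,58) against a predicted (368,61). The dock pose is therefore good. Now I go behind the reel's top.

```bash
python3 -m inch '[[[0.08,-0.2,0,0,0,0,1],[0.15,-0.4,0.05,0,0,0,1],[0.15,-0.5,0.2,0,0,0,1],[0.15,-0.5,0.4,0,0,0,1],[0.15,-0.5,0.6,0,0,0,1],[0.15,-0.5,0.6,0,0,0,1],[0.15,-0.5,0.6,0,0,0,1],[0.15,-0.5,0.6,0,0,0,1],[0.15,-0.5,0.6,0,0,0,1],[0.15,-0.5,0.6,0,0,0,1]]]'; python3 - <<'E'
from h import *
plan([-60,0,110],th-np.pi/2)
cv2.imwrite("pics/s2.png",cv2.resize(bot.capture("scene")[170:350,180:420,::-1],None,fx=3.3,fy=3.3))
E
```

```text
time: 3.95
tool_pos: [550.0, -155.9, 110.8]
tcp_rot: [3.141, -0.001, -0.14]
contact_force: [0.6, 0.9, 0.4]
grip_width: 0.1
t 3.95 F [0.6 0.9 0.4] tcp dock [-89.6  -0.5 110.8] shift shares [-0.003 -0.148  0.004] turn shares [ 0.001 -0.001  0.001]
```

View pics/s2.png

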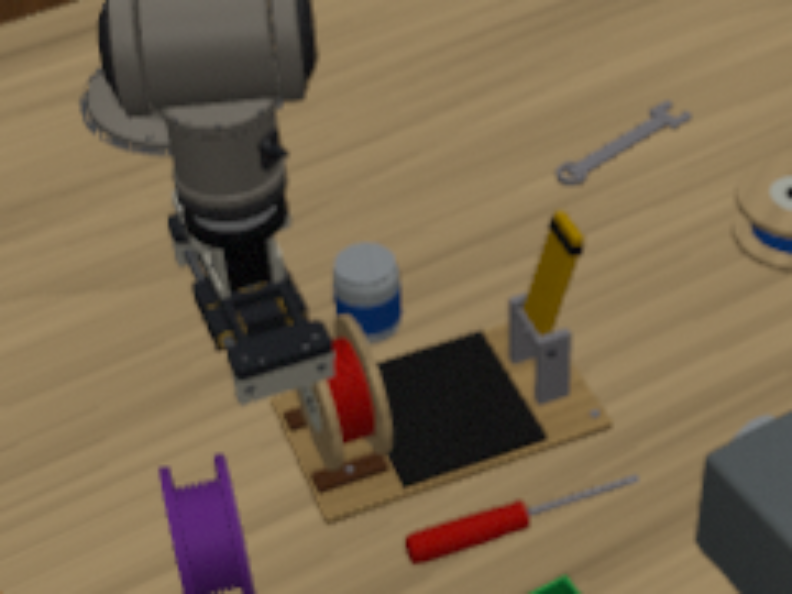

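The gripper stands behind the reel at (270,350), with the reel upright at (350,395) and the keeper leaning back. Now the slow first push.

```bash
python3 -m inch '[[[0,-0.04,0,0,0,0,1],[0,-0.08,0,0,0,0,1],[0,-0.11,0,0,0,0,1],[0,-0.14,0,0,0,0,1],[0,-0.17,0,0,0,0,1],[0,-0.2,0,0,0,0,1],[0,-0.23,0,0,0,0,1],[0,-0.26,0,0,0,0,1],[0,-0.28,0,0,0,0,1],[0,-0.28,0,0,0,0,1]]]'; python3 - <<'E'
from h import *
plan([0,0,110],th-np.pi/2)
cv2.imwrite("pics/s3.png",cv2.resize(bot.capture("scene")[170:350,180:420,::-1],None,fx=3.3,fy=3.3))
E
```

```text
time: 5.25
tool_pos: [557.5, -99.9, 110.0]
tcp_rot: [-3.142, 0.0, -0.139]
contact_force: [0.1, -1.1, 0.5]
grip_width: 0.6
t 5.25 F [ 0.1 -1.1  0.5] tcp dock [-3.31e+01 -1.00e-01  1.10e+02] shift shares [-0.    -0.166  0.   ] turn shares [-0.     0.     0.002]
```

View pics/s3.png

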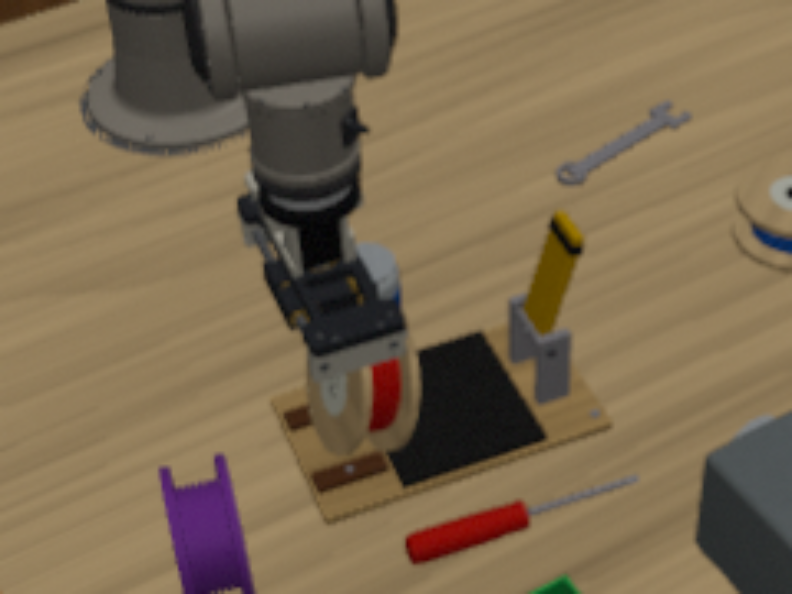

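The reel is tilting with its foot at the pad edge (350,440), so I continue.

```bash
python3 -m inch '[[[0,-0.03,0,0,0,0,1],[0,-0.06,0,0,0,0,1],[0,-0.09,0,0,0,0,1],[0,-0.12,0,0,0,0,1],[0,-0.15,0,0,0,0,1],[0,-0.18,0,0,0,0,1],[0,-0.2,0,0,0,0,1],[0,-0.2,0,0,0,0,1],[0,-0.2,0,0,0,0,1],[0,-0.2,0,0,0,0,1]]]'; python3 - <<'E'
from h import *
plan([-40,0,250],th-np.pi/2)
cv2.imwrite("pics/s4.png",cv2.resize(bot.capture("scene")[170:350,180:420,::-1],None,fx=3.3,fy=3.3))
E
```

```text
time: 6.55
tool_pos: [563.1, -60.9, 110.1]
tcp_rot: [3.141, -0.0, -0.14]
contact_force: [-0.6, -0.2, 0.6]
grip_width: 0.6
t 6.55 F [-0.6 -0.2  0.6] tcp dock [  6.3  -0.2 110.1] shift shares [-0.001  0.231 -0.699] turn shares [ 0.    -0.     0.001]
```

View pics/s4.png

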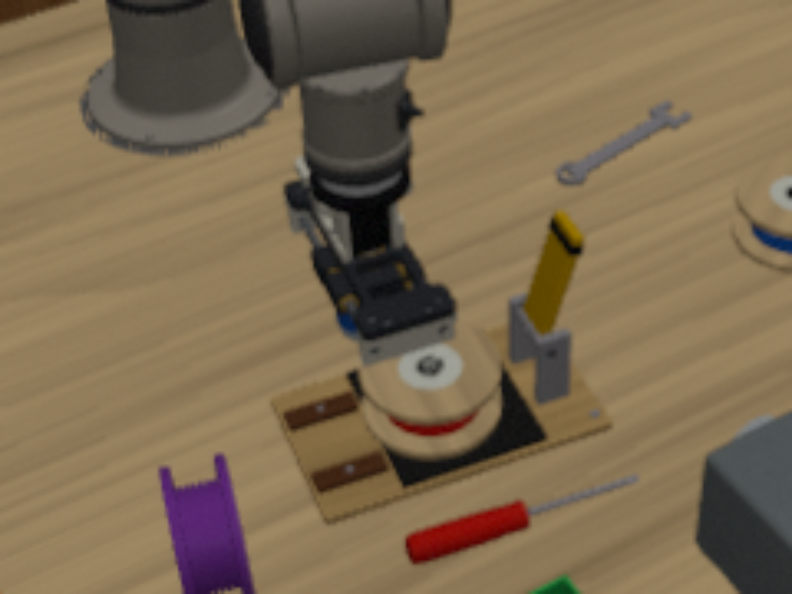

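The reel lies flat on the pad, with its hub at crop (429,366). The keeper is unmoved. I go up, then across.

```bash
python3 -m inch '[[[0,0,-0.25,0,0,0,1],[0,0,-0.5,0,0,0,1],[0,0,-0.8,0,0,0,1],[0,-0.2,-0.8,0,0,0,1],[0,-0.4,-0.8,0,0,0,1],[0,-0.6,-0.8,0,0,0,1],[0,-0.8,-0.8,0,0,0,1],[0,-1,-0.8,0,0,0,1],[0,-1,-0.8,0,0,0,1],[0,-1,-0.8,0,0,0,1]]]'; python3 - <<'E'
from h import *
S=cam("scene")
im=bot.capture("scene");cv2.imwrite("pics/s5.png",cv2.resize(im[170:350,180:420,::-1],None,fx=3.3,fy=3.3))
print("hub est dock",w2d(onz(S,(310,280.9),64)))
plan([220,0,150],th-np.pi/2)
E
```

```text
time: 7.85
tool_pos: [590.8, 136.9, 269.9]
tcp_rot: [3.141, 0.0, -0.139]
contact_force: [-1.4, 0.4, -0.3]
grip_width: 0.3
hub est dock [52.36254068 -2.32324383 64.        ]
t 7.9 F [ 0.4 -0.3 -0.3] tcp dock [205.6  -0.  270. ] shift shares [-0.    -0.072  0.6  ] turn shares [0.001 0.    0.   ]
```

View pics/s5.png

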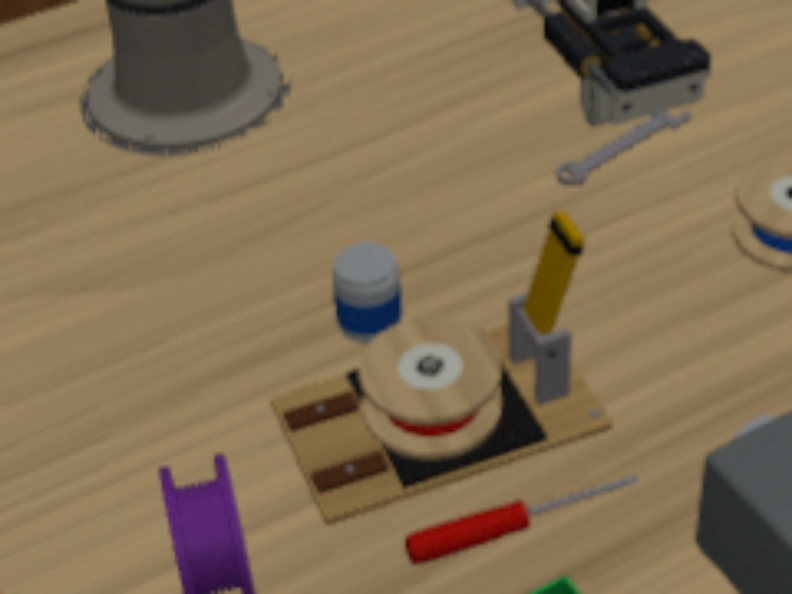

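```bash
python3 - <<'E'
from h import *
c=cam("side");im=bot.capture("side");cv2.imwrite("pics/d5.png",cv2.resize(im[180:300,250:400,::-1],None,fx=5,fy=5,interpolation=cv2.INTER_CUBIC))
for n,k,s,o in(("side",c,5,(250,180)),("scene",cam("scene"),3.3,(180,170))):
  for X in((64,0,64),(54,0,64),(0,70,14),(0,-70,14),(130,70,14),(130,-70,14),(-70,75,8)):
    print(n,X,((proj(k,d2w(X))[0]-o)*s).round(0))
E
```

```text
side (64, 0, 64) [336. 312.]
side (54, 0, 64) [349. 306.]
side (0, 70, 14) [492. 392.]
side (0, -70, 14) [345. 293.]
side (130, 70, 14) [324. 477.]
side (130, -70, 14) [181. 368.]
side (-70, 75, 8) [582. 361.]
scene (64, 0, 64) [441. 360.]
scene (54, 0, 64) [430. 364.]
scene (0, 70, 14) [345. 370.]
scene (0, -70, 14) [403. 481.]
scene (130, 70, 14) [480. 327.]
scene (130, -70, 14) [547. 433.]
scene (-70, 75, 8) [269. 395.]
```

View pics/d5.png

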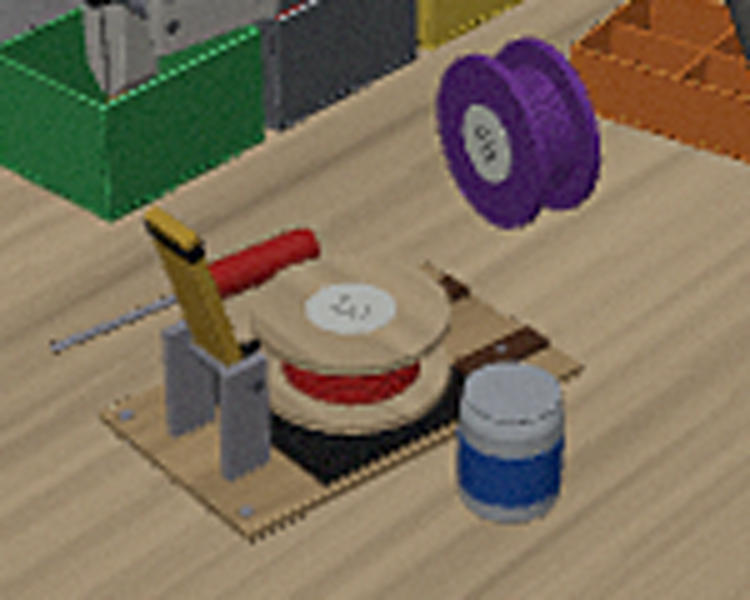

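In both views the reel is flat on the pad, but its centre measures dock x≈53–55, about 10 mm short of the seat at 64. A gentle finger push on its rim can mend that before the keeper goes over. I go back to look from the wrist.

```bash
python3 -m inch '[[[0,0.2,0,0,0,0,1],[0,0.4,0,0,0,0,1],[0,0.6,0,0,0,0,1],[0,0.8,0,0,0,0,1],[0,1,0,0,0,0,1],[0,1,0,0,0,0,1],[0,1,0,0,0,0,1],[0,1,0,0,0,0,1],[0,1,0,0,0,0,1],[0,1,0,0,0,0,1]]]'; python3 -m inch '[[[0,0.2,0,0,0,0,1],[0,0.4,0,0,0,0,1],[0,0.45,0,0,0,0,1],[0,0.45,0,0,0,0,1],[0,0.45,0,0,0,0,1],[0,0.45,0,0,0,0,1],[0,0.45,0,0,0,0,1],[0,0.45,0,0,0,0,1],[0,0.45,0,0,0,0,1],[0,0.45,0,0,0,0,1]]]'; python3 - <<'E'
from h import *
plan([-45,0,30],th-np.pi/2)
c=cam("wrist");cv2.imwrite("pics/w6.png",bot.capture("wrist")[:,:,::-1])
P=[(54,0,64),(64,0,64),(-6,0,64),(4,0,64),(-70,75,8),(-70,-75,8),(130,70,14),(130,-70,14),(0,70,14),(0,-70,14)]
for p in P: print(p,proj(c,d2w(p)).round(0)[0])
E
```

```text
time: 9.2
tool_pos: [563.2, -60.1, 270.1]
tcp_rot: [3.142, -0.0, -0.139]
contact_force: [0.9, 0.0, 0.6]
grip_width: 0.3
time: 10.45
tool_pos: [550.6, -149.8, 270.1]
tcp_rot: [3.142, -0.0, -0.14]
contact_force: [-0.3, 0.1, -0.6]
grip_width: 0.7
t 10.45 F [-0.3  0.1 -0.6] tcp dock [-83.5  -0.3 270.1] shift shares [-1.000e-03 -1.920e-01  1.201e+00] turn shares [ 0.    -0.     0.001]
(54, 0, 64) [331.  68.]
(64, 0, 64) [331.  57.]
(-6, 0, 64) [331. 135.]
(4, 0, 64) [331. 124.]
(-70, 75, 8) [265. 194.]
(-70, -75, 8) [396. 194.]
(130, 70, 14) [262.   1.]
(130, -70, 14) [399.   1.]
(0, 70, 14) [266. 131.]
(0, -70, 14) [395. 131.]
```

View pics/w6.png

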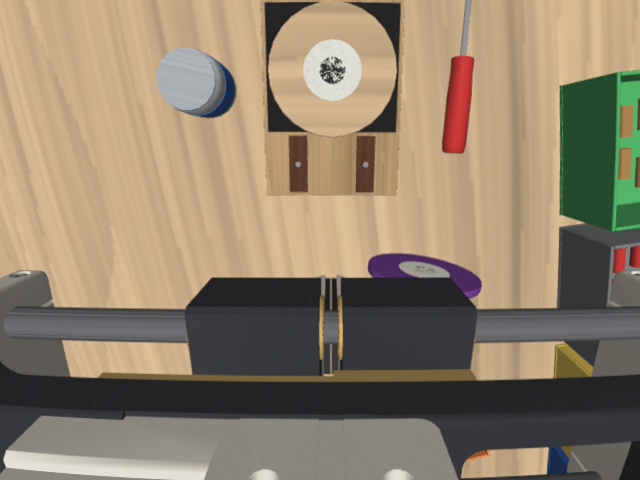

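The wrist view shows the hub at (332,70), which is dock x≈53, y≈0, and the near rim at (332,136), which is x≈-7. The corner projections match. I nudge the rim 11 mm towards +x.

```bash
python3 -m inch '[[[0,-0.1,0.2,0,0,0,1],[0,-0.15,0.4,0,0,0,1],[0,-0.15,0.6,0,0,0,1],[0,-0.15,0.8,0,0,0,1],[0,-0.15,1,0,0,0,1],[0,-0.15,1,0,0,0,1],[0,-0.15,1,0,0,0,1],[0,-0.15,1,0,0,0,1],[0,-0.15,1,0,0,0,1],[0,-0.15,1,0,0,0,1]]]'; python3 -m inch '[[[0,0,0.1,0,0,0,1],[0,0,0.2,0,0,0,1],[0,-0.03,0.2,0,0,0,1],[0,-0.06,0.2,0,0,0,1],[0,-0.09,0.2,0,0,0,1],[0,-0.12,0.2,0,0,0,1],[0,-0.14,0.2,0,0,0,1],[0,-0.16,0.2,0,0,0,1],[0,-0.18,0.2,0,0,0,1],[0,-0.18,0.2,0,0,0,1]]]'; python3 - <<'E'
from h import *
plan([-6,0,30],th-np.pi/2)
c=cam("wrist");cv2.imwrite("pics/w7.png",bot.capture("wrist")[:,:,::-1])
for x in(50,54,59,64): print(x,proj(c,d2w((x,0,64))).round(0)[0],proj(c,d2w((x-60,0,64))).round(0)[0])
E
```

```text
time: 11.75
tool_pos: [555.1, -120.2, 70.8]
tcp_rot: [3.141, -0.001, -0.14]
contact_force: [-0.4, 0.3, 0.5]
grip_width: 0.3
time: 13.0
tool_pos: [559.8, -84.3, 30.1]
tcp_rot: [3.142, -0.0, -0.139]
contact_force: [-0.4, -0.7, -0.6]
grip_width: 0.5
t 13.0 F [-0.4 -0.7 -0.6] tcp dock [-17.3  -0.2  30.1] shift shares [-0.001 -0.057  0.001] turn shares [ 0.    -0.     0.002]
50 [331. 150.] [330. 317.]
54 [331. 137.] [330. 307.]
59 [331. 121.] [330. 295.]
64 [331. 105.] [330. 282.]
```

View pics/w7.png

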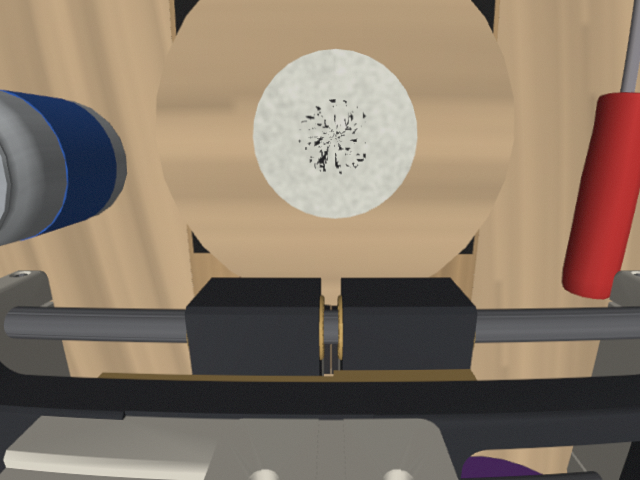

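The hub is at (335,133), so x≈55 and the finger is just touching. I push 9 mm more, then back off.

```bash
python3 -m inch '[[[0,-0.01,0,0,0,0,1],[0,-0.02,0,0,0,0,1],[0,-0.03,0,0,0,0,1],[0,-0.04,0,0,0,0,1],[0,-0.045,0,0,0,0,1],[0,-0.045,0,0,0,0,1],[0,-0.045,0,0,0,0,1],[0,0.1,0,0,0,0,1],[0,0.1,-0.1,0,0,0,1],[0,0.1,-0.1,0,0,0,1]]]'; python3 -m inch '[[[0,0,-0.2,0,0,0,1],[0,0.05,-0.4,0,0,0,1],[0,0.15,-0.6,0,0,0,1],[0,0.2,-0.8,0,0,0,1],[0,0.2,-1,0,0,0,1],[0,0.2,-1,0,0,0,1],[0,0.2,-1,0,0,0,1],[0,0.2,-1,0,0,0,1],[0,0.2,-1,0,0,0,1],[0,0.2,-1,0,0,0,1]]]'; python3 - <<'E'
from h import *
plan([215,0,270],th-np.pi/2)
c=cam("wrist");cv2.imwrite("pics/w8.png",bot.capture("wrist")[:,:,::-1])
for x in(54,59,64): print(x,proj(c,d2w((x,0,64))).round(0)[0],proj(c,d2w((x-60,0,64))).round(0)[0])
E
```

```text
time: 14.3
tool_pos: [558.0, -104.7, 51.2]
tcp_rot: [3.141, -0.003, -0.14]
contact_force: [-0.2, -0.2, 0.1]
grip_width: 0.5
time: 15.55
tool_pos: [551.3, -143.8, 249.5]
tcp_rot: [-3.141, 0.001, -0.14]
contact_force: [0.4, 0.5, 1.2]
grip_width: 0.3
t 15.55 F [0.4 0.5 1.2] tcp dock [-7.740e+01 -2.000e-01  2.495e+02] shift shares [ 1.000e-03 -1.462e+00 -1.020e-01] turn shares [-0.     0.001  0.001]
54 [331.  71.] [331. 141.]
59 [331.  65.] [331. 136.]
64 [331.  59.] [331. 130.]
```

View pics/w8.png

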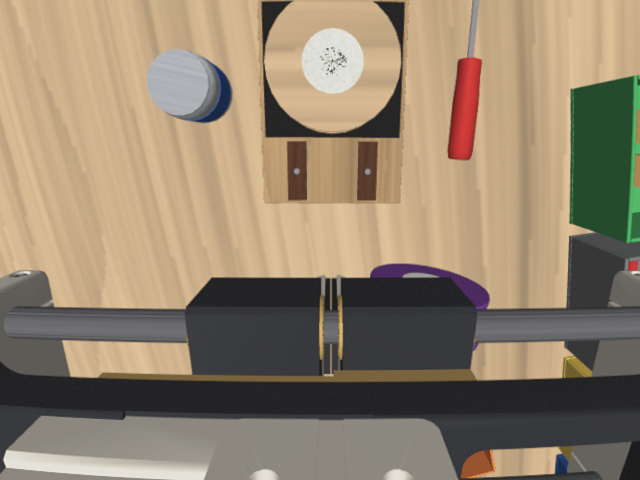

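The hub is now at (333,61), which is dock x≈62–63, and the whole reel is on the pad. Next I go over and behind the keeper.

```bash
python3 -m inch '[[[0,-0.2,-0.1,0,0,0,1],[0,-0.4,-0.1,0,0,0,1],[0,-0.6,-0.1,0,0,0,1],[0,-0.8,-0.1,0,0,0,1],[0,-1,-0.1,0,0,0,1],[0,-1,-0.1,0,0,0,1],[0,-1,-0.1,0,0,0,1],[0,-1,-0.1,0,0,0,1],[0,-1,-0.1,0,0,0,1],[0,-1,-0.1,0,0,0,1]]]'; python3 -m inch '[[[0,-0.2,0,0,0,0,1],[0,-0.4,0,0,0,0,1],[0,-0.52,0,0,0,0,1],[0,-0.52,0.2,0,0,0,1],[0,-0.52,0.4,0,0,0,1],[0,-0.52,0.6,0,0,0,1],[0,-0.52,0.6,0,0,0,1],[0,-0.52,0.6,0,0,0,1],[0,-0.52,0.6,0,0,0,1],[0,-0.52,0.6,0,0,0,1]]]'; python3 - <<'E'
from h import *
plan([180,0,150],th-np.pi/2)
im=bot.capture("scene");cv2.imwrite("pics/s9.png",cv2.resize(im[170:350,180:420,::-1],None,fx=3.3,fy=3.3))
E
```

```text
time: 16.85
tool_pos: [579.3, 53.6, 270.1]
tcp_rot: [3.141, -0.0, -0.14]
contact_force: [-0.6, 0.0, 0.3]
grip_width: 0.5
time: 18.1
tool_pos: [594.4, 157.2, 151.5]
tcp_rot: [-3.141, -0.002, -0.14]
contact_force: [0.2, -1.3, 0.1]
grip_width: 0.0
t 18.1 F [ 0.2 -1.3  0.1] tcp dock [226.7  -0.6 151.5] shift shares [-0.003  0.233  0.008] turn shares [-0.001 -0.003  0.001]
```

View pics/s9.png

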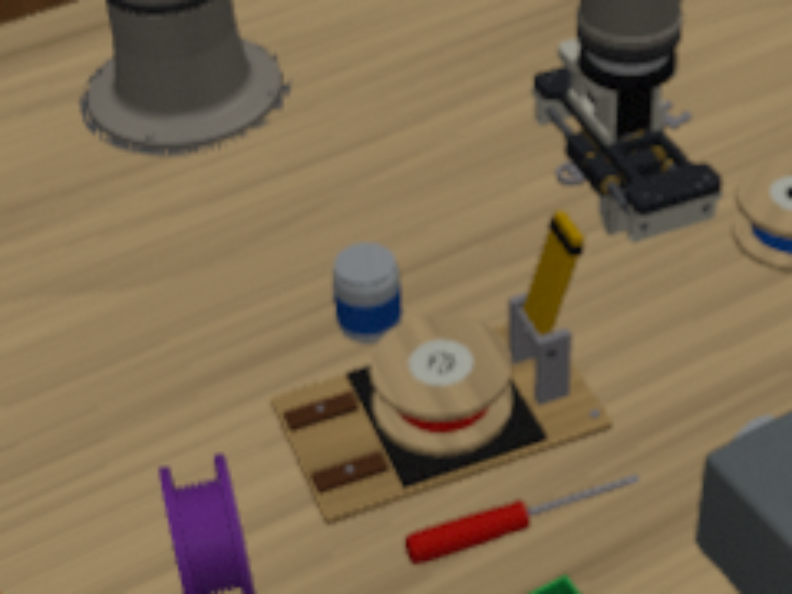

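The finger is behind the keeper, which stands at (555,270), and the reel is at (441,362). I push towards dock -x.

```bash
python3 -m inch '[[[0,0.08,0,0,0,0,1],[0,0.14,0,0,0,0,1],[0,0.18,0,0,0,0,1],[0,0.22,0,0,0,0,1],[0,0.26,0,0,0,0,1],[0,0.3,0,0,0,0,1],[0,0.34,0,0,0,0,1],[0,0.38,0,0,0,0,1],[0,0.4,0,0,0,0,1],[0,0.4,0,0,0,0,1]]]'; python3 - <<'E'
from h import *
plan([120,0,150],th-np.pi/2)
im=bot.capture("scene");cv2.imwrite("pics/s10.png",cv2.resize(im[170:350,180:420,::-1],None,fx=3.3,fy=3.3))
E
```

```text
time: 19.4
tool_pos: [582.6, 77.6, 150.1]
tcp_rot: [3.141, 0.0, -0.14]
contact_force: [0.5, 0.0, -0.0]
grip_width: 0.5
t 19.4 F [ 0.5  0.  -0. ] tcp dock [ 1.462e+02 -1.000e-01  1.501e+02] shift shares [-0.     0.131  0.   ] turn shares [0.    0.    0.001]
```

View pics/s10.png

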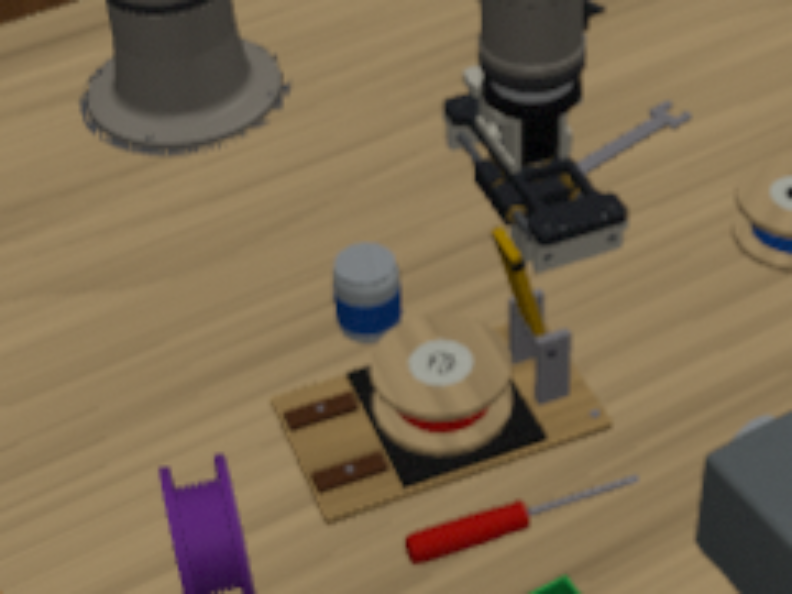

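The keeper is past upright, with its tip at (500,235), and follows the finger. I push about 35 mm more until it falls, then raise the tool.

```bash
python3 -m inch '[[[0,0.04,0,0,0,0,1],[0,0.08,0,0,0,0,1],[0,0.12,0,0,0,0,1],[0,0.15,0,0,0,0,1],[0,0.17,0,0,0,0,1],[0,0.19,0,0,0,0,1],[0,0.2,0,0,0,0,1],[0,0.2,0,0,0,0,1],[0,0.2,0,0,0,0,1],[0,0.2,0,0,0,0,1]]]'; python3 - <<'E'
from h import *
plan([120,0,150],th-np.pi/2)
im=bot.capture("scene");cv2.imwrite("pics/s11.png",cv2.resize(im[170:350,180:420,::-1],None,fx=3.3,fy=3.3))
E
```

```text
time: 20.7
tool_pos: [577.0, 38.5, 150.1]
tcp_rot: [3.142, -0.0, -0.139]
contact_force: [0.3, -0.4, 0.2]
grip_width: 0.4
t 20.7 F [ 0.3 -0.4  0.2] tcp dock [106.7  -0.  150.1] shift shares [-0.    -0.067  0.   ] turn shares [ 0.    -0.     0.002]
```

View pics/s11.png

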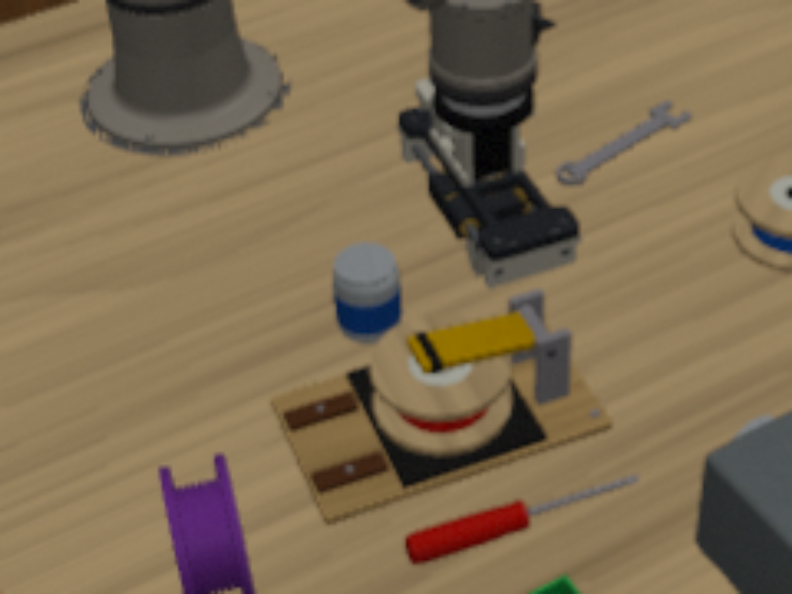

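The keeper has dropped; its end is at (425,350), over the hub. I retract straight up and check at rest.

```bash
python3 -m inch '[[[0,0,-0.1,0,0,0,1],[0,0,-0.3,0,0,0,1],[0,0,-0.5,0,0,0,1],[0,0,-0.6,0,0,0,1],[0,0,-0.6,0,0,0,1],[0,0,-0.6,0,0,0,1],[0,0,-0.6,0,0,0,1],[0,0,-0.6,0,0,0,1],[0,0,-0.6,0,0,0,1],[0,0,-0.6,0,0,0,1]]]'; python3 - <<'E'
from h import *
o=bot.get_obs();print(o['time'],o['contact_force'].round(1))
a=cv2.resize(bot.capture("scene")[220:330,240:400,::-1],None,fx=2.5,fy=2.5,interpolation=cv2.INTER_CUBIC)
b=cv2.resize(bot.capture("side")[180:290,240:400,::-1],None,fx=2.5,fy=2.5,interpolation=cv2.INTER_CUBIC)
cv2.imwrite("pics/f.png",np.hstack([a,b]))
for n,o in(("scene",(240,220)),("side",(240,180))):
  c=cam(n)
  for al in(1.92,2.1):
    t=al-np.radians(20);print(n,al,((proj(c,d2w((150-110*np.sin(t),0,70+110*np.cos(t))))[0]-o)*2.5+((400,0) if n=="side" else (0,0))).round(1))
E
```

```text
time: 22.0
tool_pos: [577.0, 38.3, 270.0]
tcp_rot: [3.142, 0.0, -0.14]
contact_force: [-0.2, -0.2, 0.2]
grip_width: 0.1
22.0 [-0.2 -0.2  0.2]
scene 1.92 [163.6 150.4]
scene 2.1 [165.9 162.4]
side 1.92 [608.3 144.5]
side 2.1 [607.2 158.6]
```

View pics/f.png

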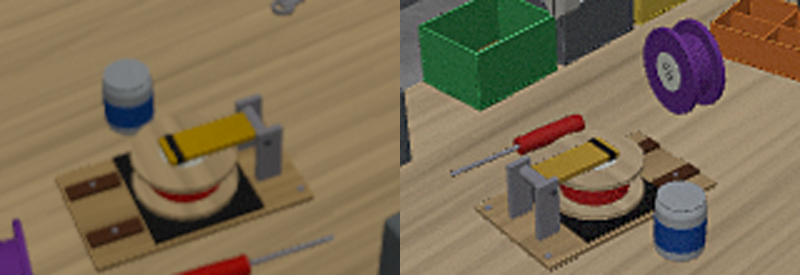

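The keeper lies level on the flat reel. Its end is at (168,150) in the scene view against a predicted (164,150) for 1.92 rad. The tin and screwdriver are unmoved and the robot is clear.

```bash
python3 -c "
from plant import bot
print(bot.close_job())"
```

```text
the job is handed in; nothing more can be done
None
```

The red-wire reel is parked: it lies flat on the rubber pad with the yellow keeper bar resting level on top. I handed the job in at about 22 s of the 51 s limit.

- **Reel:** I tipped it off its chocks with the shut fingers. It first lay about 11 mm short of the seat, so I nudged its rim. The wrist camera then put its centre at dock x ≈ 62–63 mm (target 64), y ≈ 0.
- **Keeper:** I pushed it past upright and it fell onto the reel. In the last scene picture its end is within about 2 camera pixels of where it should be for 1.92 rad.
- **Last checks:** the tool was about 120 mm above its pushing height and reading about 0 N, and the readings I took after each move never exceeded about 2 N. The tin and screwdriver looked unmoved; the rest was outside the final crops or only partly in them, but the fingers went nowhere near it.
- **Disagreement:** the scene and side cameras differ by up to about 10 mm on single dock points. The averaged dock pose matched the wrist camera to about 1–2 mm, so I relied on that.

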